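# Find and release the latched line key

### The job

One of the four keys on the packing line's blue control box has been left latched down. Working from the left end of the row to the right, tap each of the four keys lightly with the fingertips to feel which one it is, then press that key all the way down and let go so that it springs up and all four stand up. Do not push any of the other keys down beyond a light tap, and leave the things lying around where they are: nothing needs to be picked up.

Things in the scene. Friction and masses are not known exactly. Their poses are not given: they have to be found in the camera images.
- console: blue control box, fixed, 120 mm (own x) by 290 mm (own y), 36 mm high; keys at x = -12, y = +90, +30, -30, -90 mm in its frame. Origin at the centre of its underside; x to its back (away from the robot; a black cable gland sticks out 21 mm there), y to its left end, z up; turned by up to 0.4 rad. A scale with a cake on it (75 mm high), a 272 mm spray bottle (left) and trays (back) stand fixed, away from it.
- key_a: one of four identical white keys 30x30 mm, in any of the four places of the row (the letter says nothing of its place). Origin at the centre of its top face, z up. All four: each stands in a black bezel 44x44 mm whose top is 40 mm above the table. A key goes straight down, 10 mm at most.
- key_b: one of four identical white keys 30x30 mm, in any of the four places of the row (the letter says nothing of its place). Origin at the centre of its top face, z up. All four: the top is 56 mm above the table when up, 52 mm (4 mm down) when latched, 46 mm fully down. At the start one key is latched, three are up.
- key_c: one of four identical white keys 30x30 mm, in any of the four places of the row (the letter says nothing of its place). Origin at the centre of its top face, z up. All four: spring 3 N to start a key from up and 0.9 N more per mm (12 N fully down). A key that is up gives under a tap and springs back.
- key_d: one of four identical white keys 30x30 mm, in any of the four places of the row (the letter says nothing of its place). Origin at the centre of its top face, z up. All four: a latched key stays firm below about 6.6 N; pressed to 8 mm or more below the up height (10 N) and let go, it unlatches and springs up.
- cake_choc: chocolate-chip ring cake, about 81x82x37 mm, loose, beside the box's left end; origin at the centre of its underside. To be left alone.
- cake_plain: plain ring cake, about 79x83x34 mm, loose, beside the box's right end; origin at the centre of its underside. To be left alone.
- timer: white pocket timer, 70x66x21 mm, loose, lying in front of the box; origin at the centre of its underside. To be left alone.
- probe: red probe thermometer, 25x198x17 mm (long along its own y), loose, lying behind the box; origin at the centre of its underside. To be left alone.
- sachet: orange sachet, 150x98x11 mm, loose, near the right front of the table; origin at the centre of its underside. To be left alone.
- tape_roll: roll of beige tape, 103 mm across, 25 mm high, loose, at the right; origin at the centre of its underside. To be left alone.
- tongs: steel tongs, 317x62x36 mm (long along own x), loose, at the left; origin at the centre of the underside. To be left alone.

How it is judged:
By the outcome, as a careful person would: the job done as asked, in the order asked, and still so for the second after the job is handed in, with the robot touching nothing.
It also fails if it takes over 48 s, if anything falls off the work surface, if the arm or the gripper's body presses on something with over 40 N, if the wrist force passes 120 N, or if a joint passes its speed limit or range.

### The arm

A 6-joint arm with a two-finger parallel gripper is mounted at the origin on a cart in front of the work surface, level with it; the furniture and walls round the work are solid. World frame = base frame: x ahead of the robot, y to its left, z up, the work surface at z = 0. Lengths are in m, angles in rad, forces in N, time in s.
With the tool pointing down it reaches from about 0.375 to 0.975 m from the base axis. Payload 3.8 kg.
Tool frame: the origin (TCP) lies at the very end of the fingers, on their centre line; the grasp point (between the pads) lies 19 mm behind it; z points along the fingers, y is the line along which they close (so a half turn about z gives the same grasp; the last joint's range is limited). The gripper opens to 88 mm and grips with 3 to 60 N. Pads are 18 mm wide; open, the fingers measure 123 mm over their backs; the gripper's body (75 mm by 187 mm) begins 45 mm behind the grasp point.
Start: joints at [-1.259, 0.264, 1.604, -0, 1.274, -0.037], TCP at [0.231, -0.634, 0.239] pointing down, gripper open.
Joint ranges: [-2.63, 2.63], [-0.94, 2.18], [0.31, 2.57], [-1.31, 4.45], [0, 2.66], [-2.55, 2.55]. Speed limits (rad/s): [2.57, 2.57, 3.14, 3.14, 3.14, 3.14].

### API

Orientations are given as a unit quaternion [x, y, z, w].
In Python, from bench import env gives the robot as it stands. The module is installed in compiled form; this text tells all that it offers.
- The arm moves only by the tool servo_tool, never from a script. Its argument "steps" is a list of rows, each a list of 3 entries, a list of its own where there are three numbers: the shift along the tool's x, y, z in m, then the turn, a rotation vector about the tool's x, y, z in degrees, then the opening, from 0 (shut) to 1 (fully open). A call has 1 to 20 rows; each row shifts and turns the commanded pose from where the row before left it, along the tool's axes as they then stand; what a row does not reach is not made up. A row lasts 1/10 s, in which the tool goes at most 50 mm and 8.59 degrees, less where a joint would pass 70% of its speed; a pose out of reach is approached as far as the arm can. A call with a gripper value outside its range is refused whole. The fingers move at their own pace and stop on an object; "grip_force" is the grip in N (left out, the last holds). Time passes only in rows, so rows that do not move let the fingers close. It gives the time, the measured TCP pose, the force, the opening and the grip force at its end, in the units of the state.
- env.get_state(): the state, without advancing time (a new reading comes with each control period).
- env.get_image(name): name is "side" or "top" or "wrist"; returns the picture (420x560x3 uint8, red, green, blue); there is no depth.
- env.calibration(name): a dict with "fov_y" (degrees; the focal length in pixels is half the picture's height over the tangent of half this angle, whatever the lens; pixels are square), "cx", "cy" (the principal point, pixels), "k1" (the pictures are not rectified: a ray, as slopes to the right and down, at radius r is drawn at 1 + k1 r^2 times it, then the intrinsics apply), "world_to_cam" (4x4, takes a point from world to camera coordinates); the wrist camera has in their place "T_tool_cam" (4x4, takes a point from camera to tool coordinates, whose origin is the TCP and whose axes are the flange's). Camera axes: x right, y down, z forward; pixel columns grow to the right and rows downward; lengths in m; the calibration is good to about 2 mm. A picture is of the moment at which its call begins: read the wrist's pose just before it. calibration takes no time and is no camera call.
- env.finish_job(): hands the job in; it is judged then, once.
The state is a dict: "clock": time; "q": joint angles; "joint_velocities": joint speeds; "effort": joint torques, N m; "ee_pos": TCP position; "eef_rot": TCP orientation; "force": force on the tool from outside, world axes, zero at the start; "wrist_torque": the same for the moment, N m; "grip_width": finger opening in m; "gripper_force": force on a finger pad.
Only numpy, scipy, OpenCV 4.12 (cv2) and the standard library are available. Lean on these libraries where they do the work, as an engineer would, in place of code of your own. Each camera call takes 0.05 s, during which the arm holds its last target. There are 200 camera calls.

## Working session

There is one attempt and no reset: what is moved stays moved. The work goes in short steps, Python scripts to look and compute and a tool call to move; the robot and the scene stay as the last step left them, time stands still between calls to the robot, and variables do not carry over. Pictures are saved under pics/ and viewed, at most 10 in all, crops included, and the job is handed in when it is done.

Besides the shell and the picture viewer there is one more tool, called after ">>>" by a JSON object that holds its "op" and its "data". servo_tool: Moves the arm, as the interface text tells. Its arguments: {"type":"object","properties":{"steps":{"type":"array","items":{"type":"array"}},"grip_force":{"type":"number"}},"required":["steps"]}

```bash
mkdir -p pics
python3 - <<'E'
from bench import env
import cv2
for n in("top","side"):
    cv2.imwrite(f"pics/{n}0.png",env.get_image(n)[:,:,::-1])
    c=env.calibration(n);print(n,c)
print(env.calibration("wrist"));s=env.get_state();print(s)
E
```

```text
top {'fov_y': 52.78918345396603, 'cx': 279.3361005294003, 'cy': 205.62870236120165, 'k1': 0.03983622190176458, 'world_to_cam': array([[-0.02324448, -0.99943544,  0.024259  ,  0.03182348],
       [-0.99357035,  0.02040501, -0.11136246,  0.5731042 ],
       [ 0.11080459, -0.02669159, -0.99348372,  1.16684165],
       [ 0.        ,  0.        ,  0.        ,  1.        ]])}
side {'fov_y': 45.50064333959378, 'cx': 286.1165887586649, 'cy': 204.35234251192531, 'k1': 0.008364478565260916, 'world_to_cam': array([[-0.98376921, -0.17890359,  0.01384366,  0.55103164],
       [-0.07818868,  0.35795048, -0.93046117,  0.09649751],
       [ 0.1615075 , -0.91644146, -0.3661289 ,  1.75709889],
       [ 0.        ,  0.        ,  0.        ,  1.        ]])}
{'fov_y': 61.45171492559953, 'cx': 280.1517368268161, 'cy': 207.5193320634119, 'k1': -0.007029208952972518, 'T_tool_cam': array([[ 2.64094782e-04, -9.55242599e-01, -2.95823438e-01,
         7.69355161e-02],
       [ 9.99999874e-01,  3.78785182e-04, -3.30389619e-04,
        -5.51335342e-04],
       [ 4.27655773e-04, -2.95823314e-01,  9.55242579e-01,
        -1.46546431e-01],
       [ 0.00000000e+00,  0.00000000e+00,  0.00000000e+00,
         1.00000000e+00]])}
{'clock': 0.1, 'q': array([-1.25892525e+00,  2.64649578e-01,  1.60522221e+00,  2.29856081e-05,
        1.27371917e+00, -3.69058670e-02]), 'joint_velocities': array([ 0.00072203, -0.00132972, -0.00194228,  0.00095654,  0.00031918,
        0.00072208]), 'effort': array([ 9.82348752e-05, -5.03619289e+01, -3.58072221e+01,  7.30208214e-02,
        2.33453134e-02, -6.55600229e-05]), 'ee_pos': array([ 0.2304848 , -0.63374721,  0.23753977]), 'eef_rot': array([ 9.84832920e-01,  1.73502508e-01, -1.26051301e-04, -9.91229436e-04]), 'force': array([0.28753872, 0.06841202, 0.41542442]), 'wrist_torque': array([ 0.0266204 , -0.02829892, -0.01433414]), 'gripper_force': 0.0, 'grip_width': 0.08845138015374275}
```

View pics/top0.png

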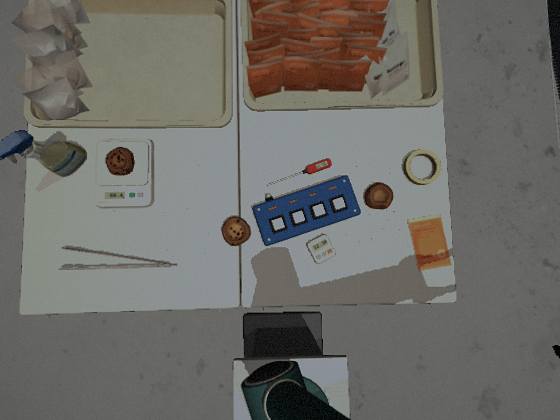

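View pics/side0.png

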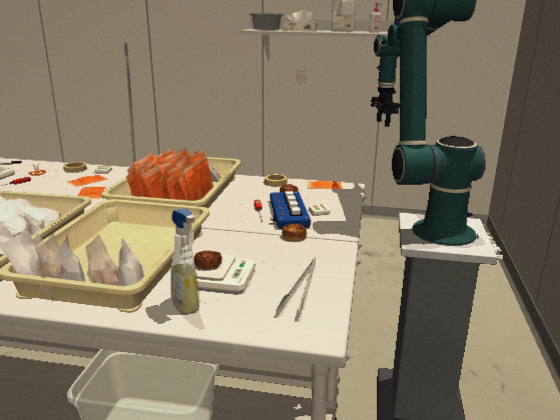

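The top view shows the blue box around (306,208). Its white keys are near (278,225), (298,216), (319,211) and (338,203). The timer is in front at (320,248), with a cake at each end. I'll locate the keys precisely.

```bash
cat > h.py <<'E'
from bench import env
import cv2,numpy as np
from scipy.spatial.transform import Rotation as R
def ray(c,px,z,Twc=None):
    f=210/np.tan(np.radians(c['fov_y']/2))
    d=(np.array(px,float)-[c['cx'],c['cy']])/f; u=d.copy()
    for _ in range(20): u=d/(1+c['k1']*(u@u))
    T=np.linalg.inv(c['world_to_cam']) if Twc is None else Twc
    v=T[:3,:3]@[*u,1]; o=T[:3,3]
    return o+v*(z-o[2])/v[2]
def blobs(im,amin,amax):
    hsv=cv2.cvtColor(im,cv2.COLOR_RGB2HSV)
    blue=((hsv[...,0]>100)&(hsv[...,0]<125)&(hsv[...,1]>130)&(hsv[...,2]>40)).astype(np.uint8)
    n,l,s,_=cv2.connectedComponentsWithStats(cv2.morphologyEx(blue,cv2.MORPH_CLOSE,np.ones((3,3))))
    i=1+np.argmax(s[1:,4]); hull=cv2.convexHull(np.argwhere(l==i)[:,::-1].astype(np.int32))
    m=np.zeros_like(blue);cv2.fillConvexPoly(m,hull,1)
    w=((hsv[...,1]<70)&(hsv[...,2]>110)&(m>0)).astype(np.uint8)
    n,l,s,c=cv2.connectedComponentsWithStats(w)
    return sorted([(*c[k],s[k,4]) for k in range(1,n) if amin<s[k,4]<amax]),hull
E
python3 - <<'E'
from h import *
im=env.get_image("top");c=env.calibration("top")
b,h=blobs(im,60,500)
P=[]
for x in b: p=ray(c,x[:2],.056);P.append(p);print(np.round(x,1),p.round(4))
P=np.array(P);d=P[0]-P[-1];print(np.linalg.norm(np.diff(P,axis=0),axis=1),'yaw',np.arctan2(-d[0],d[1]))
r=cv2.minAreaRect(h);print(r,[ray(c,q,.036).round(3) for q in cv2.boxPoints(r)])
s=env.get_state();print(R.from_quat(s['eef_rot']).as_matrix().round(3))
E
```

```text
[277.8 223.4 107. ] [0.5217 0.0253 0.056 ]
[298.3 216.4 102. ] [ 0.5397 -0.0319  0.056 ]
[318.6 209.4 105. ] [ 0.5581 -0.089   0.056 ]
[338.7 202.9 101. ] [ 0.5752 -0.1456  0.056 ]
[0.0599208  0.05994668 0.05917616] yaw 0.30295640951440794
((306.1499938964844, 209.9499969482422), (41.742061614990234, 100.87665557861328), 71.56504821777344) [array([0.573, 0.097, 0.036]), array([ 0.659, -0.177,  0.036]), array([ 0.545, -0.21 ,  0.036]), array([0.462, 0.062, 0.036])]
[[ 0.94   0.342 -0.001]
 [ 0.342 -0.94   0.002]
 [ 0.    -0.002 -1.   ]]
```

>>> {"op": "servo_tool", "data": {"steps": [[[0, 0, 0], [0, 0, 2.65], 0], [[0.015, -0.017, 0], [0, 0, 0], 0], [[0.03, -0.034, 0], [0, 0, 0], 0], [[0.03, -0.034, 0], [0, 0, 0], 0], [[0.03, -0.034, 0.005], [0, 0, 0], 0], [[0.03, -0.034, 0.008], [0, 0, 0], 0], [[0.03, -0.034, 0.008], [0, 0, 0], 0], [[0.03, -0.034, 0.008], [0, 0, 0], 0], [[0.03, -0.034, 0.008], [0, 0, 0], 0], [[0.03, -0.034, 0.008], [0, 0, 0], 0], [[0.03, -0.034, 0.008], [0, 0, 0], 0], [[0.03, -0.034, 0.008], [0, 0, 0], 0], [[0.03, -0.034, 0.008], [0, 0, 0], 0], [[0.03, -0.034, 0.008], [0, 0, 0], 0], [[0.03, -0.034, 0.008], [0, 0, 0], 0], [[0.03, -0.034, 0.008], [0, 0, 0], 0], [[0.03, -0.034, 0.008], [0, 0, 0], 0], [[0.009, -0.015, 0], [0, 0, 0], 0], [[0, 0, 0], [0, 0, 0], 0], [[0, 0, 0], [0, 0, 0], 0]]}}

```text
clock: 2.15
ee_pos: [0.5213, 0.0243, 0.1374]
eef_rot: [0.988, 0.151, -0.0, 0.0]
force: [-0.4, -0.6, -0.4]
grip_width: 0.0007
gripper_force: 0.0
```

```bash
cat > w.py <<'E'
from h import *
s=env.get_state();im=env.get_image("wrist");c=env.calibration("wrist")
cv2.imwrite("pics/w1.png",im[:,:,::-1])
T=np.eye(4);T[:3,:3]=R.from_quat(s['eef_rot']).as_matrix();T[:3,3]=s['ee_pos']
b,h=blobs(im,300,20000)
print(s['clock'],s['ee_pos'],s['force'],s['grip_width']);print(T[:3,:3].round(3))
for x in b:
    p=ray(c,x[:2],.056,T@c['T_tool_cam']);print(np.round(x,1),p.round(4),'tool',(T[:3,:3].T@(p-T[:3,3])).round(4))
E
python3 w.py
```

```text
2.15 [0.52131654 0.02434503 0.13739925] [-0.35023007 -0.61350688 -0.44104894] 0.0006792859151327156
[[ 0.954  0.299 -0.001]
 [ 0.299 -0.954 -0.   ]
 [-0.001  0.    -1.   ]]
[ 277.6  212.4 1819. ] [0.5233 0.0274 0.056 ] tool [ 0.0029 -0.0024  0.0814]
[ 365.4  212.2 1837. ] [ 0.5412 -0.0294  0.056 ] tool [0.003  0.0572 0.0814]
[ 453.   212.3 1853. ] [ 0.559  -0.0862  0.056 ] tool [0.003  0.1167 0.0814]
[ 536.2  210.7 1781. ] [ 0.5771 -0.1399  0.056 ] tool [0.0041 0.1734 0.0814]
```

View pics/w1.png

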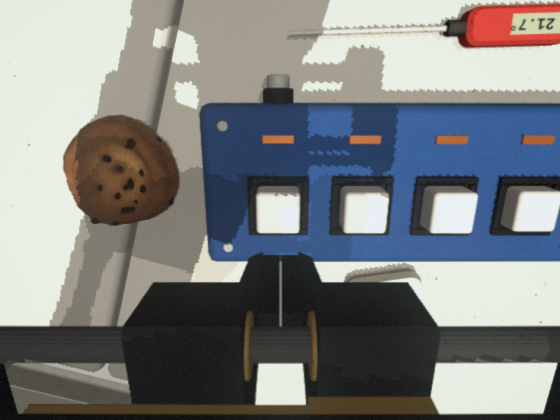

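The wrist view has key 1 at (278,212) just ahead of the shut fingertips, with the other keys in line to the right. The two cameras agree to about 2 mm. Now I'll lower over key 1.

>>> {"op": "servo_tool", "data": {"steps": [[[0.002, -0.001, 0.02], [0, 0, 0], 0], [[0, 0, 0.03], [0, 0, 0], 0], [[0, 0, 0.02], [0, 0, 0], 0], [[0, 0, 0.008], [0, 0, 0], 0], [[0, 0, 0], [0, 0, 0], 0], [[0, 0, 0], [0, 0, 0], 0]]}}

```text
clock: 2.8
ee_pos: [0.5239, 0.0251, 0.0606]
eef_rot: [0.989, 0.15, 0.001, 0.0]
force: [-0.3, -0.0, 0.4]
grip_width: 0.0002
gripper_force: 0.0
```

>>> {"op": "servo_tool", "data": {"steps": [[[0, 0, 0.002], [0, 0, 0], 0], [[0, 0, 0.001], [0, 0, 0], 0], [[0, 0, 0.001], [0, 0, 0], 0], [[0, 0, 0], [0, 0, 0], 0], [[0, 0, 0], [0, 0, 0], 0]]}}

```text
clock: 3.3
ee_pos: [0.5239, 0.0258, 0.0564]
eef_rot: [0.989, 0.151, 0.001, 0.0]
force: [-0.5, -0.2, 3.8]
grip_width: 0.0006
gripper_force: 1.4
```

>>> {"op": "servo_tool", "data": {"steps": [[[0, 0, 0.001], [0, 0, 0], 0], [[0, 0, 0.0005], [0, 0, 0], 0], [[0, 0, 0], [0, 0, 0], 0], [[0, 0, 0], [0, 0, 0], 0]]}}

```text
clock: 3.7
ee_pos: [0.5239, 0.0258, 0.0546]
eef_rot: [0.989, 0.151, 0.001, 0.0]
force: [0.5, 0.2, 4.3]
grip_width: 0.0005
gripper_force: 2.2
```

Key 1 gives 1.5 mm for only 0.5 N more force, so it's up. On to key 2.

>>> {"op": "servo_tool", "data": {"steps": [[[0, 0, -0.008], [0, 0, 0], 0], [[0, 0, -0.008], [0, 0, 0], 0], [[0, 0.02, 0], [0, 0, 0], 0], [[0, 0.02, 0], [0, 0, 0], 0], [[0, 0.02, 0], [0, 0, 0], 0], [[0, 0, 0], [0, 0, 0], 0], [[0, 0, 0.008], [0, 0, 0], 0], [[0, 0, 0.004], [0, 0, 0], 0], [[0, 0, 0.002], [0, 0, 0], 0], [[0, 0, 0.0005], [0, 0, 0], 0], [[0, 0, 0], [0, 0, 0], 0], [[0, 0, 0], [0, 0, 0], 0]]}}

```text
clock: 4.9
ee_pos: [0.5408, -0.031, 0.0558]
eef_rot: [0.989, 0.151, -0.0, -0.0]
force: [-2.5, 2.2, 3.0]
grip_width: 0.0004
gripper_force: 1.7
```

>>> {"op": "servo_tool", "data": {"steps": [[[0, 0, 0.001], [0, 0, 0], 0], [[0, 0, 0.0005], [0, 0, 0], 0], [[0, 0, 0], [0, 0, 0], 0], [[0, 0, 0], [0, 0, 0], 0]]}}

```text
clock: 5.3
ee_pos: [0.5412, -0.0311, 0.0543]
eef_rot: [0.989, 0.151, 0.0, -0.0]
force: [-1.5, 2.7, 4.9]
grip_width: 0.0004
gripper_force: 2.3
```

Key 2 also gives, so it's up. On to key 3.

>>> {"op": "servo_tool", "data": {"steps": [[[0, 0, -0.008], [0, 0, 0], 0], [[0, 0, -0.008], [0, 0, 0], 0], [[0, 0.02, 0], [0, 0, 0], 0], [[0, 0.02, 0], [0, 0, 0], 0], [[0, 0.02, 0], [0, 0, 0], 0], [[0, 0, 0], [0, 0, 0], 0], [[0, 0, 0], [0, 0, 0], 0], [[0, 0, 0], [0, 0, 0], 0], [[0, 0, 0.008], [0, 0, 0], 0], [[0, 0, 0.004], [0, 0, 0], 0], [[0, 0, 0.002], [0, 0, 0], 0], [[0, 0, 0.0005], [0, 0, 0], 0], [[0, 0, 0], [0, 0, 0], 0], [[0, 0, 0], [0, 0, 0], 0]]}}

```text
clock: 6.7
ee_pos: [0.5589, -0.0885, 0.0559]
eef_rot: [0.989, 0.151, -0.0, -0.0]
force: [-2.3, 1.4, 2.7]
grip_width: 0.0004
gripper_force: 1.7
```

>>> {"op": "servo_tool", "data": {"steps": [[[0, 0, 0.001], [0, 0, 0], 0], [[0, 0, 0.0005], [0, 0, 0], 0], [[0, 0, 0], [0, 0, 0], 0], [[0, 0, 0], [0, 0, 0], 0]]}}

```text
clock: 7.1
ee_pos: [0.5591, -0.0886, 0.0544]
eef_rot: [0.989, 0.151, 0.0, -0.0]
force: [-2.9, 2.0, 4.9]
grip_width: 0.0005
gripper_force: 2.3
```

Key 3 gives too. On to key 4.

>>> {"op": "servo_tool", "data": {"steps": [[[0, 0, -0.008], [0, 0, 0], 0], [[0, 0, -0.008], [0, 0, 0], 0], [[0, 0.02, 0], [0, 0, 0], 0], [[0, 0.02, 0], [0, 0, 0], 0], [[0, 0.019, 0], [0, 0, 0], 0], [[0, 0, 0], [0, 0, 0], 0], [[0, 0, 0], [0, 0, 0], 0], [[0, 0, 0], [0, 0, 0], 0], [[0, 0, 0.008], [0, 0, 0], 0], [[0, 0, 0.004], [0, 0, 0], 0], [[0, 0, 0.002], [0, 0, 0], 0], [[0, 0, 0.0005], [0, 0, 0], 0], [[0, 0, 0], [0, 0, 0], 0], [[0, 0, 0], [0, 0, 0], 0]]}}

```text
clock: 8.5
ee_pos: [0.5768, -0.145, 0.0559]
eef_rot: [0.989, 0.151, 0.0, 0.0]
force: [0.5, 0.8, -0.1]
grip_width: 0.0005
gripper_force: 0.0
```

>>> {"op": "servo_tool", "data": {"steps": [[[0, 0, 0.001], [0, 0, 0], 0], [[0, 0, 0.0005], [0, 0, 0], 0], [[0, 0, 0], [0, 0, 0], 0], [[0, 0, 0], [0, 0, 0], 0]]}}

```text
clock: 8.9
ee_pos: [0.5766, -0.1451, 0.0542]
eef_rot: [0.989, 0.151, 0.0, 0.0]
force: [-0.7, 0.6, -0.8]
grip_width: 0.0004
gripper_force: 0.0
```

There's no contact at 54 mm, so key 4 is low. I'll tap it gently to confirm it's firm.

>>> {"op": "servo_tool", "data": {"steps": [[[0, 0, 0.001], [0, 0, 0], 0], [[0, 0, 0.001], [0, 0, 0], 0], [[0, 0, 0.0004], [0, 0, 0], 0], [[0, 0, 0], [0, 0, 0], 0], [[0, 0, 0], [0, 0, 0], 0]]}}

```text
clock: 9.4
ee_pos: [0.5767, -0.1451, 0.0525]
eef_rot: [0.989, 0.151, 0.0, 0.0]
force: [-2.1, 0.9, 6.6]
grip_width: 0.0004
gripper_force: 2.8
```

Key 4 stands firm at 52 mm, so it's the latched one. I'll lift off, then press it all the way down.

>>> {"op": "servo_tool", "data": {"steps": [[[0, 0, -0.008], [0, 0, 0], 0], [[0, 0, -0.002], [0, 0, 0], 0], [[0, 0, 0], [0, 0, 0], 0], [[0, 0, 0.007], [0, 0, 0], 0], [[0, 0, 0.003], [0, 0, 0], 0], [[0, 0, 0.002], [0, 0, 0], 0], [[0, 0, 0.002], [0, 0, 0], 0], [[0, 0, 0.0015], [0, 0, 0], 0], [[0, 0, 0], [0, 0, 0], 0], [[0, 0, 0], [0, 0, 0], 0]]}}

```text
clock: 10.4
ee_pos: [0.5766, -0.145, 0.0476]
eef_rot: [0.989, 0.151, -0.0, -0.0]
force: [-4.3, 1.9, 11.8]
grip_width: 0.0005
gripper_force: 6.1
```

>>> {"op": "servo_tool", "data": {"steps": [[[0, 0, 0.0007], [0, 0, 0], 0], [[0, 0, 0], [0, 0, 0], 0], [[0, 0, 0], [0, 0, 0], 0], [[0, 0, 0], [0, 0, 0], 0]]}}

```text
clock: 10.8
ee_pos: [0.5766, -0.145, 0.0471]
eef_rot: [0.989, 0.151, -0.0, -0.0]
force: [-5.1, 2.0, 12.9]
grip_width: 0.0002
gripper_force: 6.8
```

>>> {"op": "servo_tool", "data": {"steps": [[[0, 0, 0.0007], [0, 0, 0], 0], [[0, 0, 0.0005], [0, 0, 0], 0], [[0, 0, 0], [0, 0, 0], 0], [[0, 0, 0], [0, 0, 0], 0]]}}

```text
clock: 11.2
ee_pos: [0.5766, -0.145, 0.0464]
eef_rot: [0.989, 0.151, -0.0, -0.0]
force: [-6.2, 2.1, 15.9]
grip_width: 0.0003
gripper_force: 8.1
```

>>> {"op": "servo_tool", "data": {"steps": [[[0, 0, -0.005], [0, 0, 0], 0], [[0, 0, -0.01], [0, 0, 0], 0], [[0, 0, -0.025], [0, 0, 0], 0], [[0, 0.0, -0.03], [0, 0, 0], 0], [[-0.0, 0, -0.02], [0, 0, 0], 0], [[0, -0.03, 0], [0, 0, 0], 0], [[0, -0.03, 0], [0, 0, 0], 0], [[0, -0.03, 0], [0, 0, 0], 0], [[0, 0, 0], [0, 0, 0], 0], [[0, 0, 0], [0, 0, 0], 0], [[0, 0, 0], [0, 0, 0], 0]]}}

```text
clock: 12.3
ee_pos: [0.55, -0.0598, 0.1342]
eef_rot: [0.989, 0.151, -0.0, 0.0]
force: [1.0, 0.0, 0.1]
grip_width: 0.0004
gripper_force: 0.0
```

```bash
sed -i 's/w1.png/w2.png/' w.py; python3 w.py
```

```text
12.3 [ 0.55003856 -0.05977516  0.13416389] [0.98632019 0.01469373 0.05592982] 0.00039723423488578107
[[ 0.955  0.298 -0.   ]
 [ 0.298 -0.955 -0.   ]
 [-0.     0.    -1.   ]]
[ 146.2  216.9 1713. ] [0.5237 0.027  0.056 ] tool [ 0.0007 -0.0907  0.0781]
[ 235.3  217.2 1844. ] [ 0.5413 -0.0303  0.056 ] tool [ 0.0005 -0.0308  0.0782]
[ 323.6  216.9 1868. ] [ 0.5592 -0.0868  0.056 ] tool [0.0007 0.0285 0.0782]
[ 412.2  216.5 1860. ] [ 0.5773 -0.1436  0.056 ] tool [0.0011 0.0881 0.0782]
```

View pics/w2.png

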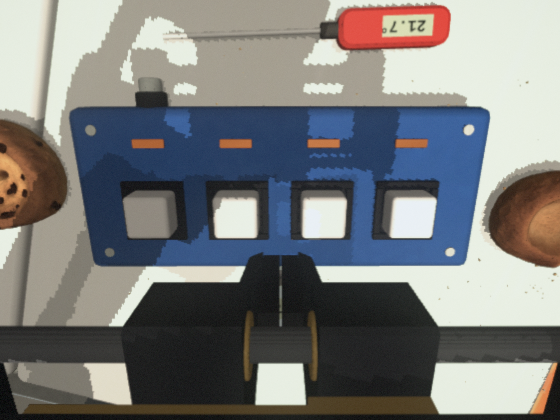

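All four keys look alike, and the outer keys look symmetric. I'll check key 4's height against key 1's from the saved picture: the outer key edge relative to the bezel edge, by parallax.

Run:
```python
import cv2,numpy as np
im=cv2.imread("pics/w2.png")
for a,b in((114,192),(368,446)):
    print(np.median(im[200:232,a:b,2],axis=0).astype(int).tolist())
    print('rows',[int(v) for v in np.median(im[180:246,a+25:a+45,2],axis=1)])
```

```text
[33, 34, 34, 34, 34, 33, 34, 34, 34, 37, 65, 124, 136, 141, 143, 143, 143, 143, 143, 143, 143, 143, 143, 143, 143, 143, 144, 144, 144, 143, 144, 143, 144, 144, 143, 144, 144, 143, 144, 143, 144, 143, 143, 144, 144, 144, 144, 143, 143, 141, 138, 134, 125, 112, 95, 87, 85, 83, 83, 83, 82, 76, 56, 33, 29, 29, 29, 28, 29, 29, 29, 30, 34, 36, 37, 37, 37, 37]
rows [32, 24, 22, 23, 25, 24, 24, 23, 22, 28, 60, 94, 99, 100, 101, 102, 104, 118, 133, 138, 141, 142, 144, 144, 144, 144, 144, 144, 144, 144, 144, 144, 144, 143, 144, 143, 143, 143, 144, 143, 144, 143, 144, 143, 143, 143, 144, 142, 144, 143, 143, 142, 142, 143, 142, 142, 135, 120, 71, 34, 37, 37, 38, 38, 38, 38]
[63, 63, 62, 60, 53, 43, 42, 48, 52, 53, 52, 49, 47, 44, 48, 67, 83, 85, 87, 86, 88, 90, 113, 159, 209, 229, 232, 233, 233, 233, 233, 233, 233, 233, 233, 234, 233, 233, 233, 233, 233, 233, 234, 233, 234, 233, 233, 233, 233, 233, 233, 233, 233, 234, 234, 234, 234, 234, 234, 233, 234, 234, 233, 233, 233, 231, 177, 90, 67, 65, 65, 65, 64, 64, 64, 64, 63, 64]
rows [37, 32, 42, 49, 49, 44, 38, 34, 35, 45, 81, 100, 103, 103, 106, 108, 124, 174, 221, 231, 233, 233, 233, 233, 233, 233, 233, 234, 233, 233, 233, 233, 233, 233, 233, 233, 233, 233, 233, 233, 233, 233, 233, 233, 233, 234, 233, 233, 233, 233, 234, 233, 233, 233, 233, 234, 233, 226, 98, 52, 64, 65, 66, 66, 65, 65]
```

Key 4 shows about 9 px of side face against about 8.5 px on key 1, so it stands as high as key 1, which is up. Handing in.

```bash
python3 -c "
from bench import env
print(env.finish_job())"
```

```text
the job is handed in; nothing more can be done
None
```

The latched key was the fourth from the left (the right-hand end): I tapped all four from left to right, pressed that one fully down and let go, and all four keys now stand up, with the job handed in at about 12 s.

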